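Open a touch-latch cabinet with a fingertip

TASK

Open the little wooden cabinet on the shelf without gripping anything: press its door in with your fingertips at the steel disc, back off so that the latch lets the door spring ajar, then reach behind the free edge and push the door wide open, until it stands about square to the cabinet front. Do not pinch the door, and leave the glassware and the other things standing where they are. Finish with the door staying open and the hand clear of it.

Things in the scene. Friction and masses are not known exactly. Their poses are not given: they have to be found in the camera images.
- door (a joint): Door angle, rad: 0 shut on its touch latch, down to -0.022 pressed in, growing as it opens towards the robot, stop at 1.75. Pressing the steel disc with 5 to 9 N until the door stops (it gives 4 mm) frees the latch; as the finger backs off a spring pushes the door ajar, to about 0.4 to 0.55. From there it swings with light drag (push slowly) and stays where it is left.
- cabinet: Small wooden cabinet fixed to the shelf, 240 wide (its y), 200 deep (its x), 172 high. Origin at shelf level in the middle of the carcass front; its x axis points from the door into the cabinet, away from the robot; y along the front to the robot's left; z up. The open space inside is behind the door.
- front_panel: Raised outer panel of the door, 204 wide, 140 high, 3 thick; origin at its centre; x axis square to the door, pointing inward (into the cabinet when shut); y axis from the hinge to the free edge; z up. Moves with the door.
- back_panel: Inner panel of the door, 200 wide, 136 high, 3 thick; origin at its centre, axes as the front panel. Its inner face lies 5 mm to the room side of the plane through the hinge axis and the door's y axis.
- press_spot (a point): Centre of the 26 mm plain steel disc on the door's outer face, near the upper free (left) corner; on the face of the front panel, 190 mm from the hinge axis and 142 above the shelf. This is the place to press; y and z axes as the door.
- door_hinge (a point): Point on the vertical hinge axis, at the height of the door's top edge (168 above the shelf), at the right-hand (-y) end of the cabinet front, in the plane of the carcass front. Its axes turn with the door. The two steel hinge barrels stand here.
- door_corner (a point): Upper free corner of the door (middle of its thickness), 223 mm from the hinge axis along the door, 168 above the shelf. The door leaf reaches from 12 to 168 above the shelf and is 18 mm thick in all; it has no handle.
- decanter: Empty glass decanter, diameter 100, 205 high, beside the hinge side of the cabinet; origin at the centre of its foot. Leave alone.
- tumbler: Heavy crystal tumbler, open, 82 across, 92 high; origin at the centre of its foot. Leave alone.
- dropper: Closed glass dropper bottle, 42 across, 96 high; origin at the centre of its foot. Leave alone.
- jigger: Steel double-cone measure, 48 across, 85 high; origin at the centre of its foot. Leave alone.
- tray: Grey plastic tray, 220 x 160, 25 high, lying to the right in front of the hinge side, clear of the door's swing; origin at the centre of its underside. Leave alone.
- coasters: Stack of cork coasters, 96 across, 24 high, lying in the tray; origin at the centre of its underside. Leave alone.

How it is judged:
By the outcome, as a careful person would: the job done as asked, in the order asked, and still so for the second after the job is handed in, with the robot touching nothing.
It also fails if it takes over 51 s, if anything falls off the work surface, if the arm or the gripper's body presses on something with over 40 N, if the wrist force passes 120 N, or if a joint passes its speed limit or range.

ROBOT

A 7-joint arm with a two-finger parallel gripper is mounted at the origin on the work surface. World frame = base frame: x ahead of the robot, y to its left, z up, the work surface at z = 0. Lengths are in m, angles in rad, forces in N, time in s.
With the tool pointing down it reaches from about 0.425 to 0.925 m from the base axis. Payload 6.8 kg.
Tool frame: the origin (TCP) lies on the centre line of the jaws, within the pads' length; the fingertips stand 14 mm ahead of it and the grasp point (between the pads) lies 5 mm behind it (robot.tip_reach is the distance from the TCP to the fingertips, in m); z points along the fingers, y is the direction in which the jaws open and shut (so a half turn about z gives the same grasp; the last joint's range is limited). The gripper opens to 85 mm and grips with 20 to 120 N. Pads are 22 mm wide; open, the fingers measure 114 mm over their backs; the gripper's body (76 mm by 85 mm) begins 54 mm behind the grasp point. The pads swing forward as they close: fully open they stand 13 mm farther back than shut.
Start: joints at [1.078, 0.477, 0.022, 1.555, -0.011, 1.109, -0.083], TCP at [0.253, -0.626, 0.245] pointing down, gripper open.
Joint ranges: [-2.96, 2.96], [-0.34, 2.1], [-1.41, 1.46], [0.24, 2.44], [-1.37, 4.51], [0.17, 1.92], [-2.96, 2.96]. Speed limits (rad/s): [2.39, 2.39, 3.14, 3.14, 3.14, 3.14, 3.14].

INTERFACE

Orientations are given as a unit quaternion [w, x, y, z].
In Python, from rig import robot, get_image, camera_info, models gives the robot as it stands.
- The arm moves only by the tool move_arm, never from a script. Its argument "steps" is text: rows parted by semicolons, each of 6 numbers parted by spaces: the shift along the tool's x, y, z in m, then the turn, a rotation vector about the tool's x, y, z in rad. A call has 1 to 8 rows; each row shifts and turns the commanded pose from where the row before left it, along the tool's axes as they then stand; what a row does not reach is not made up. A row lasts 1/10 s, in which the tool goes at most 50 mm and 8.59 degrees, less where a joint would pass 70% of its speed; a pose out of reach is approached as far as the arm can. A call with a gripper value outside its range is refused whole. "claw" is the gripper command: -1 is fully open, 1 is shut, values between are in proportion, set as the call begins (left out, the last holds). The fingers move at their own pace and stop on an object; "newtons" is the grip in N (left out, the last holds). Time passes only in rows, so rows that do not move let the fingers close. It gives the time, the measured TCP pose, the force and the opening at its end, in the units of the state.
- robot.state(): the state, without advancing time (a new reading comes with each control period).
- get_image(name): name is "scene" or "top" or "wrist"; returns the picture (384x512x3 uint8, red, green, blue); there is no depth.
- camera_info(name): a dict with "vertical_fov" (degrees; the focal length in pixels is half the picture's height over the tangent of half this angle, whatever the lens; pixels are square), "cx", "cy" (the principal point, pixels), "R" (3x3) and "t" (3): a world point X has camera coordinates R X + t. Camera axes: x right, y down, z forward; pixel columns grow to the right and rows downward; lengths in m; the calibration is good to about 2 mm. A picture is of the moment at which its call begins: read the wrist's pose just before it. camera_info takes no time and is no camera call; for the wrist camera it gives the pose at the moment of the call.
- robot.close_job(): hands the job in, once; it reports no verdict.
Trained networks look in the newest picture that a camera, given by its name, has taken for a name from the list of things; names that differ only in an ending like _2 or _b are one class to them, and where a whole thing is asked for, a point or a joint stands for the part that bears it (a point fixed in the world has none). Each returns a list of dicts, best first, with "score" (0 to 1); they miss things now and then, are a little off and sometimes report something else, mostly with a low value. They report only what shows in the picture. A call takes as long as a camera call.
- models.recognise(query, camera): "centre" ([row, column] in pixels, amid what is visible of it).
- models.outline_of(query, camera): "region" (384x512 bool, what is visible of it) and "centre" ([row, column] in pixels, amid what is visible of it).
The state is a dict: "t": time; "joints": joint angles; "joint_velocities": joint speeds; "tau": joint torques, N m; "tcp_pos": TCP position; "ee_rot": TCP orientation; "force": force on the tool from outside, world axes, zero at the start; "torque": the same for the moment, N m; "gripper_width": finger opening in m.
Only numpy, scipy, OpenCV 4.12 (cv2) and the standard library are available. Lean on these libraries where they do the work, as an engineer would, in place of code of your own. Each camera call takes 0.05 s, during which the arm holds its last target.

## Working session

There is one attempt and no reset: what is moved stays moved. The work goes in short steps, Python scripts to look and compute and a tool call to move; the robot and the scene stay as the last step left them, time stands still between calls to the robot, and variables do not carry over. Pictures are saved under pics/ and viewed, and the job is handed in when it is done.

Besides the shell and the picture viewer there is one more tool, called as name(argument=value, ...) on one line, values as JSON. move_arm: Moves the arm, as the interface text tells. Its arguments: {"type":"object","properties":{"steps":{"type":"string"},"claw":{"type":"number"},"newtons":{"type":"number"}},"required":["steps"]}

```bash
ls; mkdir -p pics; python3 - <<'E'
from rig import robot,get_image,camera_info,models
import cv2,numpy as np
for c in ["scene","top","wrist"]:
    im=get_image(c); cv2.imwrite(f"pics/{c}0.png",im[:,:,::-1])
    i=camera_info(c); print(c,i)
s=robot.state(); print(s); print(robot.tip_reach)
E
```

```text
pics
scene {'vertical_fov': 51.17976235989752, 'cx': 256.8382472048709, 'cy': 190.29070295798388, 'R': array([[ 0.20631148,  0.97844398,  0.00910738],
       [ 0.61544675, -0.12252388, -0.77859694],
       [-0.76069762,  0.1662386 , -0.62745825]]), 't': array([-0.07856927, -0.25300906,  1.45466862])}
top {'vertical_fov': 48.88683881798045, 'cx': 258.502833669146, 'cy': 180.3111707590262, 'R': array([[ 0.02224096, -0.99924781,  0.03176707],
       [-0.97984139, -0.028097  , -0.19779131],
       [ 0.19853509, -0.02672762, -0.97972927]]), 't': array([-0.06891209,  0.54979373,  0.98329665])}
wrist {'vertical_fov': 64.92062080217691, 'cx': 257.96611849443843, 'cy': 194.91440519318675, 'R': array([[ 0.37544166, -0.92684495, -0.00141442],
       [-0.89442452, -0.36270821,  0.26162477],
       [-0.24299862, -0.09695975, -0.96516863]]), 't': array([-0.67461476, -0.03550555,  0.37846714])}
{'t': 0.15, 'joints': array([ 1.07789724,  0.47762324,  0.02231831,  1.55619052, -0.01149255,
        1.10930847, -0.08306954]), 'joint_velocities': array([-6.76856777e-04, -1.73596657e-03,  2.01688176e-03, -3.72295329e-03,
        1.52190109e-04, -1.73481043e-03, -6.42522731e-05]), 'tau': array([ 2.79986387e-03, -5.96927834e+01,  1.61042433e+00, -2.81489664e+01,
        1.26539855e-02,  6.52565126e-03,  4.75774939e-06]), 'tcp_pos': array([ 0.25322741, -0.6252398 ,  0.24455406]), 'ee_rot': array([-6.77753271e-04,  9.81540619e-01,  1.91252506e-01, -1.78753820e-04]), 'force': array([-0.75303886,  0.29094383, -0.75281945]), 'torque': array([ 0.01670237, -0.00530268,  0.02712311]), 'gripper_width': 0.08569756879750401}
0.014
```

View pics/scene0.png

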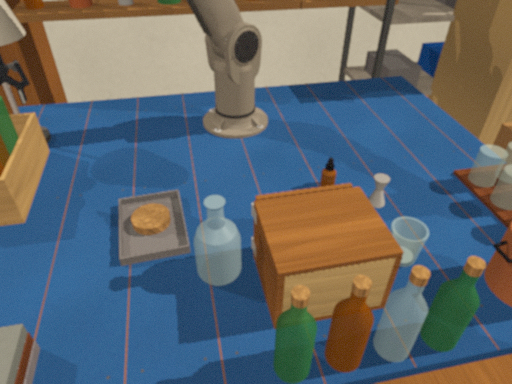

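View pics/top0.png

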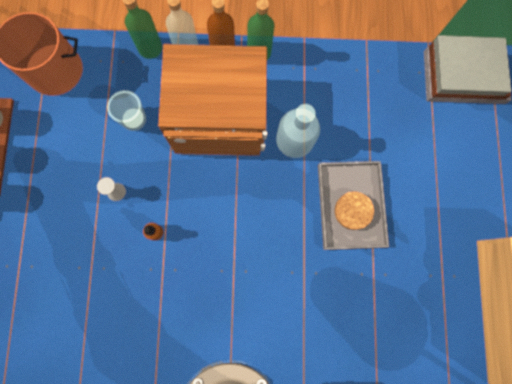

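View pics/wrist0.png

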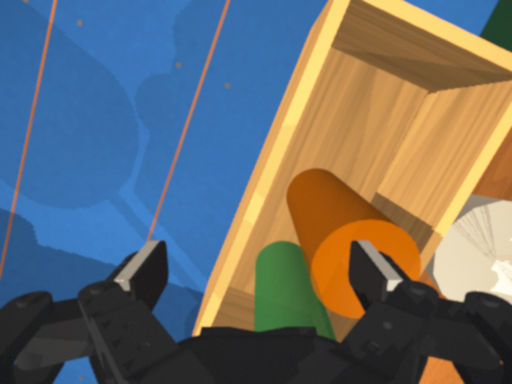

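```bash
cat > h.py <<'E'
from rig import robot,get_image,camera_info,models
import cv2,numpy as np
from scipy.spatial.transform import Rotation as Ro
def K(i):
    f=192/np.tan(np.radians(i['vertical_fov']/2)); return f
def ray(i,r,c):
    f=K(i); d=np.array([(c-i['cx'])/f,(r-i['cy'])/f,1.]); R=np.array(i['R']);return -R.T@i['t'], R.T@d
def atz(i,r,c,z):
    o,d=ray(i,r,c); return o+d*(z-o[2])/d[2]
def proj(i,X):
    p=np.array(i['R'])@np.array(X)+i['t']; f=K(i); return (i['cy']+f*p[1]/p[2], i['cx']+f*p[0]/p[2])
def tri(obs):
    A=np.zeros((3,3));b=np.zeros(3);L=[]
    for i,r,c in obs:
        o,d=ray(i,r,c);d/=np.linalg.norm(d);P=np.eye(3)-np.outer(d,d);A+=P;b+=P@o;L.append((o,d))
    X=np.linalg.solve(A,b); return X,[np.linalg.norm((np.eye(3)-np.outer(d,d))@(X-o)) for o,d in L]
def Rt():
    s=robot.state();w,x,y,z=s['ee_rot'];return s,Ro.from_quat([x,y,z,w])
E
python3 - <<'E'
from h import *
im=get_image("top")
i=camera_info("top")
cr=im[30:170,90:330];cv2.imwrite("pics/top0z.png",cv2.resize(cr,None,fx=3.3,fy=3.3,interpolation=cv2.INTER_CUBIC)[:,:,::-1])
for q in ["press_spot","door_hinge","door_corner","cabinet","front_panel","decanter","tumbler","dropper","jigger","tray"]:
    print(q,[(np.round(d['centre'],1).tolist(),round(d['score'],2)) for d in models.recognise(q,"top")][:3])
im=get_image("scene")
for q in ["press_spot","door_hinge","door_corner","cabinet","decanter","tumbler","dropper","jigger","tray"]:
    print(q,[(np.round(d['centre'],1).tolist(),round(d['score'],2)) for d in models.recognise(q,"scene")][:3])
cr=im[170:330,180:440];cv2.imwrite("pics/scene0z.png",cv2.resize(cr,None,fx=3,fy=3,interpolation=cv2.INTER_CUBIC)[:,:,::-1])
E
```

```text
press_spot [([143.0, 211.5], 0.6), ([110.9, 128.3], 0.57)]
door_hinge [([146.0, 212.4], 0.75)]
door_corner [([141.4, 212.9], 0.89)]
cabinet [([102.5, 213.9], 0.89)]
front_panel [([146.8, 214.1], 0.59), ([100.6, 212.8], 0.19)]
decanter [([130.0, 299.4], 0.75)]
tumbler []
dropper [([232.1, 153.6], 0.59)]
jigger [([190.9, 110.0], 0.72)]
tray [([189.7, 349.2], 0.59)]
press_spot [([193.5, 299.7], 0.62)]
door_hinge [([191.8, 305.2], 0.72)]
door_corner [([192.0, 302.5], 0.96)]
cabinet [([246.5, 323.7], 0.85)]
decanter [([249.2, 217.8], 0.56)]
tumbler [([237.9, 410.5], 0.6)]
dropper [([174.6, 326.1], 0.83)]
jigger [([193.0, 378.0], 0.88), ([190.2, 300.6], 0.6)]
tray [([234.4, 150.1], 0.83)]
```

View pics/top0z.png

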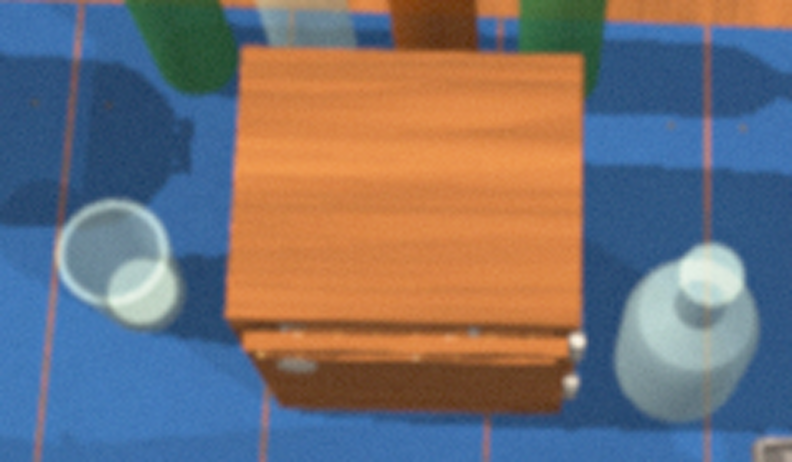

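View pics/scene0z.png

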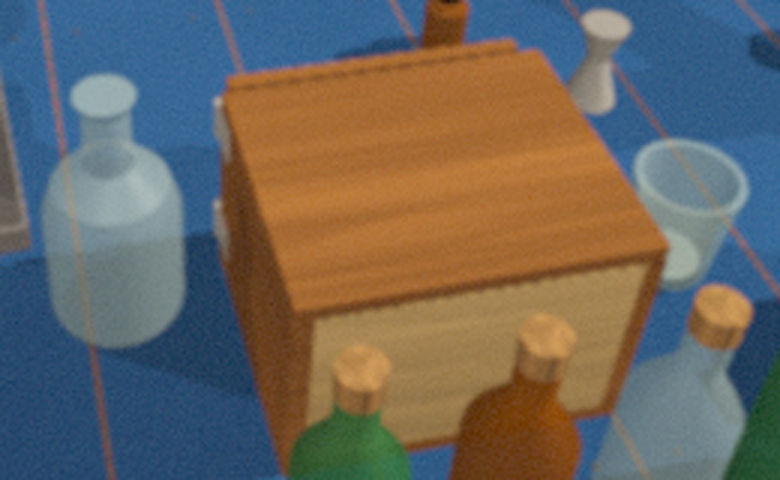

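```bash
python3 - <<'E'
from h import *
i=camera_info("top");s=camera_info("scene")
z=lambda u,v:(30+v/3.3,90+u/3.3)
zs=lambda u,v:(170+v/3,180+u/3)
for n,(u,v) in dict(BL=(243,47),BR=(583,55),FR=(582,320),FL=(228,318)).items():
    print(n,atz(i,*z(u,v),0.172).round(4))
# tri
for n,a,b in [("BL",(243,47),(664,247)),("BR",(583,55),(297,310)),("hingeTop",(578,341),(221,100)),("FR",(582,320),(230,88))]:
    print(n,tri([(i,*z(*a)),(s,*zs(*b))]))
print("FL scene",atz(s,*zs(540,52),.172), "doorcorner",atz(s,*zs(513,40),.168),atz(i,*z(247,335),.168))
print("hinge",atz(i,*z(578,341),.168))
print("disc",atz(i,*z(297,363),.142))
for n,p,h in [("jig",(190,110),.085/2),("drop",(232,153),.048),("tumblerrim",z(113,252),.092),("tumblerfoot",z(145,293),.01),("decTop",z(712,275),.205)]:
    print(n,atz(i,*p,h).round(3))
for n,p,h in [("jig",(193,378),.085/2),("drop",(174.6,326),.048),("tumblerrim",zs(691,188),.092),("decTop",zs(104,96),.205)]:
    print(n,atz(s,*p,h).round(3))
for p in [(163,322),(161,381),(247,326),(247,388)]: print("tray",atz(i,*p,.02).round(3))
E
```

```text
BL [0.8427 0.1749 0.172 ]
BR [ 0.8461 -0.0637  0.172 ]
FR [ 0.6502 -0.0666  0.172 ]
FL [0.6437 0.1717 0.172 ]
BL (array([0.84364263, 0.17391112, 0.16863324]), [np.float64(0.0018422817302728965), np.float64(0.0018422817302729227)])
BR (array([ 0.84740626, -0.06233629,  0.17029825]), [np.float64(0.0014790398524536612), np.float64(0.0014790398524536365)])
hingeTop (array([ 0.64064862, -0.06404585,  0.15561205]), [np.float64(0.000848586200011022), np.float64(0.0008485862000109573)])
FR (array([ 0.6501409 , -0.06273583,  0.17439315]), [np.float64(0.003874007108082555), np.float64(0.0038740071080826154)])
FL scene [0.65246026 0.17230312 0.172     ] doorcorner [0.63040813 0.16099981 0.168     ] [0.6334768 0.159093  0.168    ]
hinge [ 0.6365004 -0.0643696  0.168    ]
disc [0.62267132 0.12876507 0.142     ]
jig [0.519 0.309 0.042]
drop [0.419 0.195 0.048]
tumblerrim [0.718 0.277 0.092]
tumblerfoot [0.716 0.274 0.01 ]
decTop [ 0.673 -0.15   0.205]
jig [0.536 0.297 0.042]
drop [0.437 0.186 0.048]
tumblerrim [0.733 0.271 0.092]
decTop [ 0.678 -0.149  0.205]
tray [ 0.609 -0.219  0.02 ]
tray [ 0.619 -0.373  0.02 ]
tray [ 0.395 -0.227  0.02 ]
tray [ 0.398 -0.383  0.02 ]
```

move_arm(steps="0.034 -0.032 -0.010 0 0 0; 0.034 -0.032 -0.010 0 0 0; 0.034 -0.032 -0.010 0 0 0; 0.034 -0.032 -0.010 0 0 0; 0.034 -0.032 -0.010 0 0 0; 0.034 -0.032 -0.010 0 0 0; 0.034 -0.032 -0.010 0 0 0; 0.034 -0.032 -0.010 0 0 0", claw=1, newtons=40)

```text
t: 2.0
tcp_pos: [0.4099, -0.2845, 0.326]
ee_rot: [0.0, 0.982, 0.191, 0.0]
force: [1.1, 0.1, -0.1]
gripper_width: 0.0
```

```bash
python3 - <<'E'
from h import *
s,R=Rt(); print(s['t'],s['tcp_pos'],s['joints'].round(3),s['force'],s['gripper_width']);print(R.as_matrix().round(3))
E
```

```text
2.0 [ 0.40988404 -0.2844894   0.3260476 ] [ 0.636  0.121 -0.169  1.855  0.022  1.167 -0.727] [ 1.14135161  0.12164913 -0.10386962] 3.6914377021292576e-05
[[ 0.927  0.375  0.001]
 [ 0.375 -0.927 -0.001]
 [ 0.     0.001 -1.   ]]
```

move_arm(steps="0.021 -0.043 0 0 0 0; 0.021 -0.043 0 0 0 0; 0.021 -0.043 0 0 0 0; 0.021 -0.043 0 0 0 0; 0.021 -0.043 0 0 0 0; 0.021 -0.043 0 0 0 0; 0.021 -0.043 0 0 0 0; 0.021 -0.043 0 0 0 0")

```text
t: 2.8
tcp_pos: [0.4358, 0.0975, 0.3258]
ee_rot: [0.0, 0.982, 0.191, 0.001]
force: [0.9, -0.0, -0.2]
gripper_width: -0.0001
```

move_arm(steps="0 0 0 0 0 0.122; 0 0 0 0 0 0.122; 0 0 0 0 0 0.121; 0 0 0 0 0 0; 0 0 0 0 -0.14 0; 0 0 0 0 -0.14 0; 0 0 0 0 -0.14 0; 0 0 0 0 -0.14 0")

```text
t: 3.6
tcp_pos: [0.4367, 0.0955, 0.326]
ee_rot: [0.002, 0.96, 0.011, -0.278]
force: [-0.8, 0.7, 0.3]
gripper_width: -0.0002
```

```bash
python3 - <<'E'
from h import *
s,R=Rt(); print(s['t'],s['tcp_pos'],s['joints'].round(3),s['force'],s['gripper_width']);print(R.as_matrix().round(3))
im=get_image("wrist");cv2.imwrite("pics/wrist1.png",im[:,:,::-1]);
for q in ["press_spot","door_hinge","door_corner","front_panel"]:
    print(q,[(np.round(d['centre'],1).tolist(),round(d['score'],2)) for d in models.recognise(q,"wrist")][:3])
E
```

```text
3.6 [0.4367349  0.09545508 0.32599596] [ 0.135  0.395 -0.527  1.648 -0.011  1.676 -1.957] [-0.83846829  0.71020251  0.32835775] -0.00015802961345301496
[[ 0.845  0.022 -0.534]
 [ 0.02  -1.    -0.01 ]
 [-0.534 -0.002 -0.845]]
press_spot []
door_hinge []
door_corner []
front_panel []
```

move_arm(steps="0 0 0 0 0.14 0; 0 0 0 0 0.14 0; 0 0 0 0 0.14 0; 0 0 0 0 0.14 0; 0 0 0 0 0.14 0; 0 0 0 0 0.14 0; 0 0 0 0 0.14 0; 0 0 0 0 0.14 0")

```text
t: 4.65
tcp_pos: [0.4353, 0.096, 0.3277]
ee_rot: [-0.002, 0.959, 0.011, 0.282]
force: [1.1, 0.2, -0.4]
gripper_width: 0.0003
```

```bash
cat > look.py <<'E'
from h import *
import sys
n=sys.argv[1]
s,R=Rt(); print(s['t'],s['tcp_pos'],s['joints'].round(3),s['force'],s['gripper_width']);print(R.as_matrix().round(3))
i=camera_info("wrist")
im=get_image("wrist");cv2.imwrite(f"pics/{n}.png",im[:,:,::-1]);np.save(n,i,allow_pickle=True)
for q in ["press_spot","front_panel"]:
    print(q,[(np.round(d['centre'],1).tolist(),round(d['score'],2)) for d in models.recognise(q,"wrist")][:3])
for nm,X in [("disc",[.624,.1285,.142]),("corner",[.631,.16,.168]),("hinge",[.648,-.063,.168])]: print(nm,np.round(proj(i,X),1))
E
python3 look.py wrist2
```

```text
4.65 [0.43525228 0.09599461 0.32769213] [ 0.224 -0.262 -0.616  2.287  0.119  0.54  -2.051] [ 1.11739565  0.22491776 -0.35484444] 0.00025626194360659014
[[ 0.84   0.022  0.541]
 [ 0.02  -1.     0.01 ]
 [ 0.542  0.002 -0.841]]
press_spot [([129.3, 289.3], 0.63)]
front_panel [([135.9, 294.1], 0.9), ([249.2, 500.4], 0.57)]
disc [118.7 234.3]
corner [100.8 206.1]
hinge [ 92.4 395. ]
```

View pics/wrist2.png

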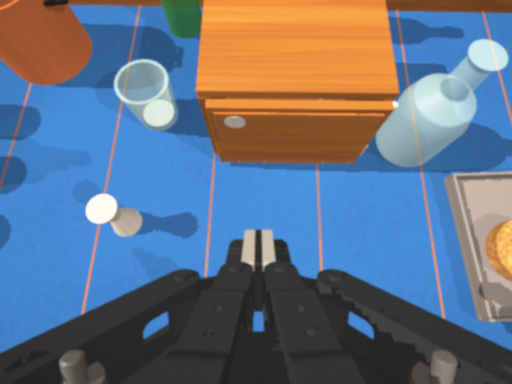

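```bash
python3 - <<'E'
from h import *
w=np.load("wrist2.npy",allow_pickle=True).item();t=camera_info("top")
im=cv2.imread("pics/wrist2.png");cv2.imwrite("pics/w2z.png",cv2.resize(im[80:170,190:410],None,fx=3.5,fy=3.5,interpolation=cv2.INTER_CUBIC))
print(tri([(w,122,234.3),(t,140,180)]))
print("disc w",atz(w,122,234.3,.142))
E
```

```text
(array([0.62543381, 0.12983138, 0.132188  ]), [np.float64(0.0005805037244213738), np.float64(0.0005805037244213143)])
disc w [0.61931065 0.12828354 0.142     ]
```

View pics/w2z.png

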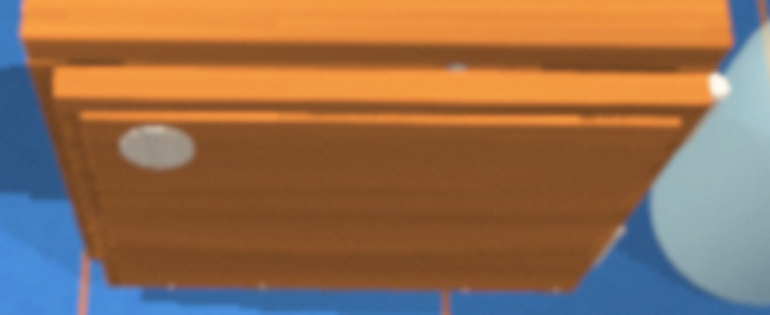

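move_arm(steps="0.005 -0.005 0.038 0 0 0; 0.005 -0.005 0.038 0 0 0; 0.005 -0.005 0.038 0 0 0; 0.005 -0.005 0.038 0 0 0; 0.004 -0.005 0.038 0 0 0; 0 0 0 0 0 0")

```text
t: 5.4
tcp_pos: [0.5349, 0.1146, 0.2059]
ee_rot: [-0.0, 0.962, 0.008, 0.273]
force: [0.5, -0.5, 0.7]
gripper_width: -0.0004
```

```bash
python3 look.py wrist3
```

```text
5.4 [0.53490382 0.1146266  0.20593953] [ 0.152  0.179 -0.655  2.253  1.004  0.411 -2.894] [ 0.52853746 -0.54917046  0.697388  ] -0.00039259259765809514
[[ 0.85   0.015  0.526]
 [ 0.015 -1.     0.004]
 [ 0.526  0.004 -0.85 ]]
press_spot [([150.8, 331.0], 0.61)]
front_panel [([163.0, 332.2], 0.63)]
disc [144.6 240. ]
corner [117.6 192.2]
hinge [101.1 513.5]
```

View pics/wrist3.png

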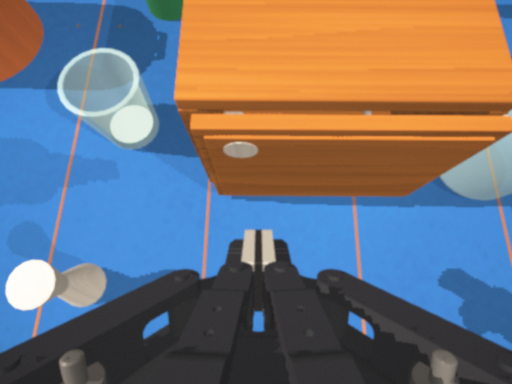

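move_arm(steps="0 0 0 0 -0.125 0; 0 0 0 0 -0.125 0; 0 0 0 0 0 0; 0 0 0 0 0 0")

```text
t: 5.95
tcp_pos: [0.5354, 0.1103, 0.2085]
ee_rot: [0.005, 0.983, 0.004, 0.182]
force: [-0.6, -0.3, -0.1]
gripper_width: 0.0001
```

```bash
python3 - <<'E'
from h import *
w=np.load("wrist3.npy",allow_pickle=True).item();t=camera_info("top")
w2=np.load("wrist2.npy",allow_pickle=True).item()
print(atz(w,149.7,240.5,.142))
print(tri([(w2,122,234.3),(t,140,180),(w,149.7,240.5)]))
s,R=Rt(); print(s['tcp_pos'],s['joints'].round(3));print(R.as_matrix().round(3))
d=np.array([.585,.130,.152])-s['tcp_pos'];print(R.inv().apply(d))
E
```

```text
[0.61980042 0.12800431 0.142     ]
(array([0.62476221, 0.12935034, 0.1329033 ]), [np.float64(0.0001614016925892142), np.float64(0.0010742932529539937), np.float64(0.0009721736634560843)])
[0.53541324 0.1102946  0.20848574] [ 0.266  0.236 -0.746  2.117  0.598  0.594 -2.461]
[[ 0.934  0.005  0.358]
 [ 0.009 -1.    -0.009]
 [ 0.358  0.011 -0.934]]
[ 0.02622126 -0.02008779  0.07033289]
```

move_arm(steps="0.0066 -0.005 0.0176 0 0 0; 0.0066 -0.005 0.0176 0 0 0; 0.0066 -0.005 0.0176 0 0 0; 0.0066 -0.005 0.0176 0 0 0; 0 0 0 0 0 0; 0 0 0 0 0 0")

```text
t: 6.55
tcp_pos: [0.5829, 0.131, 0.1505]
ee_rot: [0.005, 0.984, 0.006, 0.18]
force: [0.4, 1.0, -0.0]
gripper_width: 0.0001
```

```bash
python3 look.py wrist4
```

```text
6.55 [0.58289693 0.13102353 0.15054608] [ 0.127  0.402 -0.637  2.06   0.803  0.557 -2.644] [ 0.40729092  1.03884721 -0.02731955] 6.66453753792682e-05
[[ 0.935  0.009  0.354]
 [ 0.013 -1.    -0.008]
 [ 0.354  0.012 -0.935]]
press_spot [([167.0, 346.9], 0.59)]
front_panel [([186.0, 357.7], 0.88)]
disc [173.6 261.9]
corner [146.3 189.8]
hinge [114.7 698.1]
```

View pics/wrist4.png

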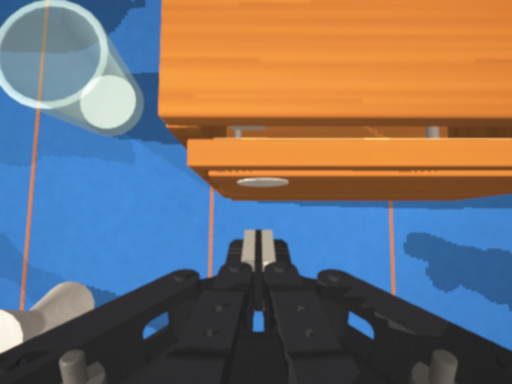

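move_arm(steps="0.0075 0.0005 0.003 0 0 0; 0.0056 0.0005 0.002 0 0 0; 0 0 0 0 0 0; 0 0 0 0 0 0")

```text
t: 7.1
tcp_pos: [0.5983, 0.1301, 0.1504]
ee_rot: [0.005, 0.984, 0.005, 0.18]
force: [-0.1, -0.0, -0.3]
gripper_width: -0.0002
```

move_arm(steps="0.0019 0 0.0007 0 0 0; 0.0019 0 0.0007 0 0 0; 0 0 0 0 0 0")

```text
t: 7.4
tcp_pos: [0.6023, 0.1303, 0.1505]
ee_rot: [0.005, 0.984, 0.005, 0.18]
force: [-0.3, 0.7, 0.1]
gripper_width: -0.0001
```

move_arm(steps="0.0019 0 0.0007 0 0 0; 0 0 0 0 0 0")

```text
t: 7.6
tcp_pos: [0.6044, 0.1303, 0.1506]
ee_rot: [0.005, 0.984, 0.005, 0.18]
force: [-0.0, 0.3, 1.5]
gripper_width: -0.0001
```

move_arm(steps="0.0019 0 0.0007 0 0 0; 0 0 0 0 0 0")

```text
t: 7.8
tcp_pos: [0.6064, 0.1303, 0.1506]
ee_rot: [0.005, 0.984, 0.005, 0.18]
force: [-0.4, -0.3, -0.3]
gripper_width: 0.0001
```

```bash
python3 look.py wrist5
```

```text
7.8 [0.60636876 0.13034829 0.1505773 ] [ 0.132  0.435 -0.632  2.01   0.799  0.575 -2.613] [-0.35011263 -0.33385417 -0.30828117] 0.00013844969560950163
[[ 0.935  0.008  0.354]
 [ 0.012 -1.    -0.008]
 [ 0.354  0.011 -0.935]]
press_spot [([207.0, 348.0], 0.82)]
front_panel [([224.3, 355.3], 0.57)]
disc [219.6 260.1]
corner [201.3 186.3]
hinge [166.8 704. ]
```

View pics/wrist5.png

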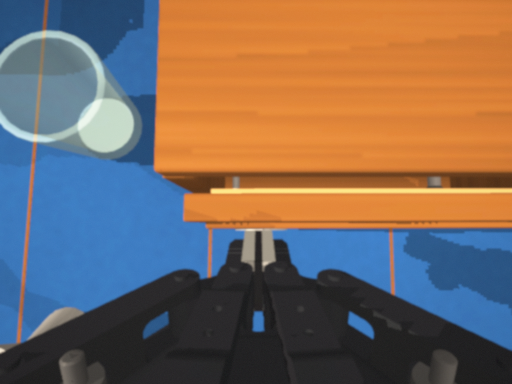

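move_arm(steps="0.0014 0 0.0005 0 0 0; 0 0 0 0 0 0")

```text
t: 8.15
tcp_pos: [0.6073, 0.1304, 0.1504]
ee_rot: [0.005, 0.984, 0.005, 0.18]
force: [-3.1, -0.1, 2.4]
gripper_width: 0.0004
```

move_arm(steps="0.0014 0 0.0005 0 0 0; 0 0 0 0 0 0")

```text
t: 8.35
tcp_pos: [0.6088, 0.1306, 0.1504]
ee_rot: [0.005, 0.984, 0.005, 0.18]
force: [-3.0, 0.8, 0.0]
gripper_width: -0.0001
```

move_arm(steps="0.0014 0 0.0005 0 0 0; 0 0 0 0 0 0")

```text
t: 8.55
tcp_pos: [0.6103, 0.1307, 0.1504]
ee_rot: [0.005, 0.984, 0.005, 0.18]
force: [-3.7, 1.9, 1.2]
gripper_width: -0.0001
```

move_arm(steps="0.0009 0 0.0004 0 0 0; 0 0 0 0 0 0")

```text
t: 8.75
tcp_pos: [0.6113, 0.1308, 0.1504]
ee_rot: [0.005, 0.984, 0.005, 0.18]
force: [-5.6, 1.3, 0.1]
gripper_width: 0.0
```

move_arm(steps="0.0005 0 0.0002 0 0 0; 0 0 0 0 0 0")

```text
t: 8.95
tcp_pos: [0.6114, 0.1309, 0.1504]
ee_rot: [0.005, 0.984, 0.005, 0.179]
force: [-7.9, 1.3, 2.5]
gripper_width: 0.0001
```

move_arm(steps="0 0 0 0 0 0; -0.003 0 -0.001 0 0 0; -0.009 0 -0.0035 0 0 0; -0.018 0 -0.007 0 0 0; -0.018 0 -0.007 0 0 0; -0.018 0 -0.007 0 0 0; -0.018 0 -0.007 0 0 0; -0.018 0 -0.007 0 0 0")

```text
t: 9.75
tcp_pos: [0.5024, 0.129, 0.1519]
ee_rot: [0.005, 0.984, 0.005, 0.181]
force: [-0.5, -0.3, 0.5]
gripper_width: -0.0001
```

move_arm(steps="-0.018 0 -0.007 0 0 0; 0 0 -0.01 0 0 0; 0 0 -0.04 0 0 0; 0 0 -0.04 0 0 0; 0 0 -0.04 0 0 0; 0 0 0 0 0 0")

```text
t: 10.35
tcp_pos: [0.4391, 0.1315, 0.2789]
ee_rot: [0.005, 0.983, 0.005, 0.185]
force: [-0.2, 0.5, -0.7]
gripper_width: -0.0001
```

```bash
python3 look.py wrist6; python3 - <<'E'
from h import *
im=get_image("top");cv2.imwrite("pics/top6.png",im[:,:,::-1])
cr=im[30:210,90:330];cv2.imwrite("pics/top6z.png",cv2.resize(cr,None,fx=3.3,fy=3.3,interpolation=cv2.INTER_CUBIC)[:,:,::-1])
E
```

```text
10.35 [0.43906123 0.13153397 0.27885254] [ 0.319 -0.064 -0.823  2.195  0.223  0.678 -2.223] [-0.2062374   0.52448993 -0.66368209] -8.949096037797716e-05
[[ 0.931  0.008  0.364]
 [ 0.012 -1.    -0.007]
 [ 0.364  0.011 -0.931]]
press_spot [([107.8, 346.1], 0.9)]
front_panel [([113.6, 350.0], 0.61)]
disc [ 53.2 260.2]
corner [ 28.8 225.9]
hinge [ 15.2 469.7]
```

View pics/wrist6.png

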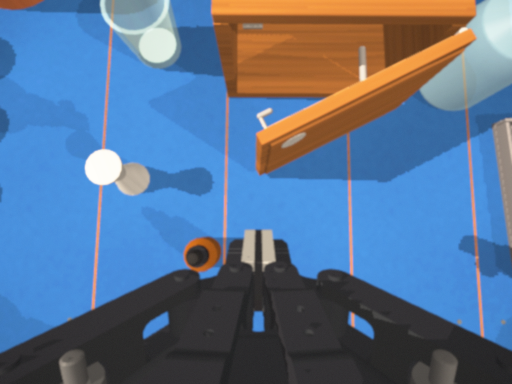

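View pics/top6z.png

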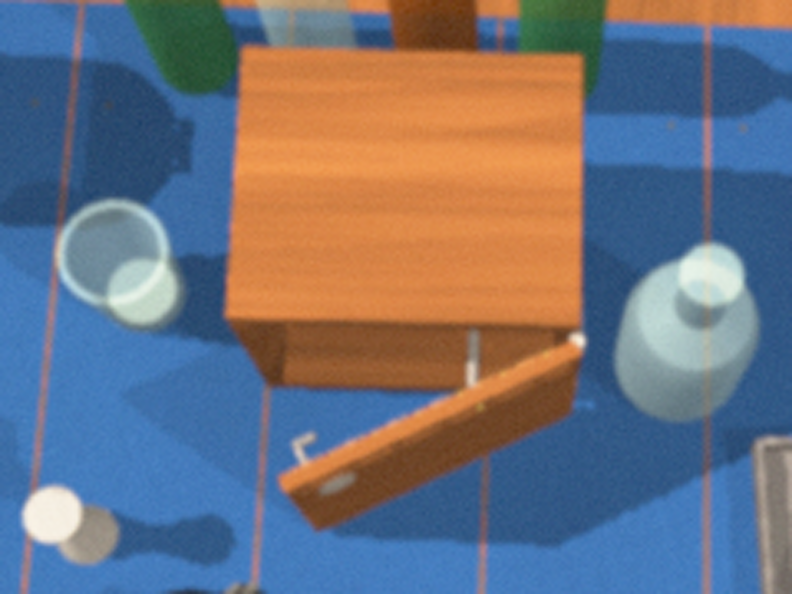

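```bash
python3 - <<'E'
from h import *
w=np.load("wrist6.npy",allow_pickle=True).item();t=camera_info("top")
im=cv2.imread("pics/wrist6.png");cv2.imwrite("pics/w6z.png",cv2.resize(im[0:190,200:400],None,fx=3,fy=3,interpolation=cv2.INTER_CUBIC))
z=lambda u,v:(30+v/3.3,90+u/3.3)
print("corner outer top t",atz(t,*z(296,491),.168),"inner t",atz(t,*z(280,479),.168),"hinge",atz(t,*z(578,341),.168))
E
```

```text
corner outer top t [0.52714048 0.11990497 0.168     ] inner t [0.53492512 0.13089592 0.168     ] hinge [ 0.6365004 -0.0643696  0.168    ]
```

View pics/w6z.png

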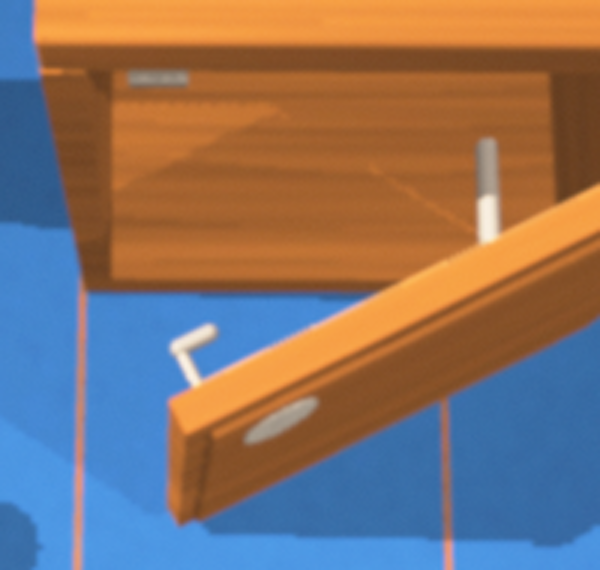

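```bash
python3 - <<'E'
from h import *
w=np.load("wrist6.npy",allow_pickle=True).item();t=camera_info("top")
z=lambda u,v:(30+v/3.3,90+u/3.3)
zw=lambda u,v:(v/3,200+u/3)
print("corner w", atz(w,*zw(172,400),.168), atz(w,*zw(185,432),.168))
for n,a,b in [("ci",(280,479),(172,400)),("co",(296,491),(185,432)),("elbow",(296,440),(175,348)),("hooktip",(313,433),(213,330))]:
    print(n,tri([(t,*z(*a)),(w,*zw(*b))]))
H=np.array([.648,-.063]);
for th in (.42,.45,.5):
    c,s=np.cos(th),np.sin(th); ey=np.array([-s,c]); out=np.array([-c,-s])
    print(th,"inner",H+.223*ey+.005*out,"outer",H+.223*ey+.023*out)
E
```

```text
corner w [0.53428389 0.13077929 0.168     ] [0.5248264  0.12694705 0.168     ]
ci (array([0.53488817, 0.13091909, 0.16694449]), [np.float64(0.0002936388888459408), np.float64(0.0002936388888459884)])
co (array([0.53484022, 0.12600484, 0.13137361]), [np.float64(0.00036344973325602763), np.float64(0.0003634497332561034)])
elbow (array([0.57459883, 0.13062221, 0.10752915]), [np.float64(0.0019469138862633008), np.float64(0.0019469138862632203)])
hooktip (array([0.57755184, 0.11741892, 0.11754074]), [np.float64(0.0019821991350073296), np.float64(0.0019821991350072233)])
0.42 inner [0.55250397 0.13858003] outer [0.53606837 0.13124034]
0.45 inner [0.54650045 0.13562488] outer [0.5302924 0.1277955]
0.5 inner [0.53670019 0.13030378] outer [0.52090371 0.12167412]
```

move_arm(steps="0 0 0 0 -0.125 0; 0 0 0 0 -0.125 0; 0 0 0 0 -0.122 0; 0 0 0 0 0 0; 0 0 0 0 0 0")

```text
t: 11.05
tcp_pos: [0.4372, 0.1303, 0.2713]
ee_rot: [0.005, 1.0, 0.004, -0.006]
force: [-0.1, -0.2, 1.0]
gripper_width: 0.0002
```

```bash
cat > st.py <<'E'
from h import *
import sys
s,R=Rt(); print(s['t'],s['tcp_pos'].round(4),s['joints'].round(3));print(R.as_matrix().round(3))
for a in sys.argv[1:]:
    d=np.array(eval(a))-s['tcp_pos'];print(a,R.inv().apply(d).round(4),np.linalg.norm(d))
E
python3 st.py [.605,.075,.275]
```

```text
11.05 [0.4372 0.1303 0.2713] [ 0.299  0.168 -0.796  1.973  0.141  1.07  -2.121]
[[ 1.     0.009 -0.012]
 [ 0.008 -1.    -0.011]
 [-0.012  0.011 -1.   ]]
[.605,.075,.275] [ 0.1673  0.0568 -0.0051] 0.1767269534314451
```

move_arm(steps="0.0335 0.0114 -0.001 0 0 0; 0.0335 0.0114 -0.001 0 0 0; 0.0335 0.0114 -0.001 0 0 0; 0.0335 0.0114 -0.001 0 0 0; 0.0335 0.0114 -0.001 0 0 0; 0 0 0 0 0 0; 0 0 0 0 0 0")

```text
t: 11.75
tcp_pos: [0.6045, 0.0751, 0.2764]
ee_rot: [0.006, 1.0, 0.004, -0.005]
force: [-0.9, 0.3, -1.4]
gripper_width: -0.0
```

```bash
python3 st.py [.605,.075,.2] [.605,.075,.139]; python3 look.py wrist7; python3 - <<'E'
from h import *
for c in ["top","scene"]:
    im=get_image(c);cv2.imwrite(f"pics/{c}7.png",im[:,:,::-1])
E
```

```text
11.75 [0.6045 0.0751 0.2764] [ 0.285  0.432 -0.694  1.639  0.3    1.192 -2.042]
[[ 1.     0.009 -0.011]
 [ 0.009 -1.    -0.012]
 [-0.011  0.012 -1.   ]]
[.605,.075,.2] [ 0.0014 -0.0008  0.0763] 0.07635331952452774
[.605,.075,.139] [ 0.002  -0.0015  0.1373] 0.13735242230981745
11.75 [0.60445633 0.07511366 0.2763513 ] [ 0.285  0.432 -0.694  1.639  0.3    1.192 -2.042] [-0.86694882  0.27263283 -1.38248452] -1.1659361248544653e-06
[[ 1.     0.009 -0.011]
 [ 0.009 -1.    -0.012]
 [-0.011  0.012 -1.   ]]
press_spot [([195.8, 305.4], 0.9)]
front_panel []
disc [164.6 194.6]
corner [161.3 147.7]
hinge [141.7 432.5]
```

View pics/wrist7.png

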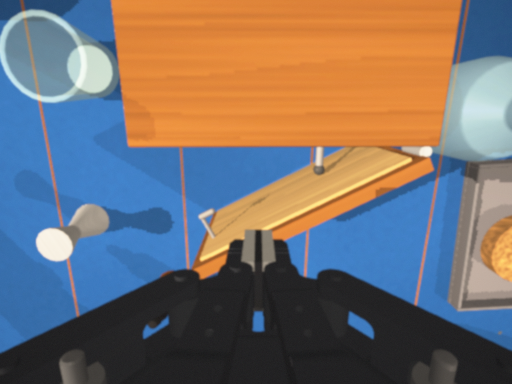

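View pics/top7.png

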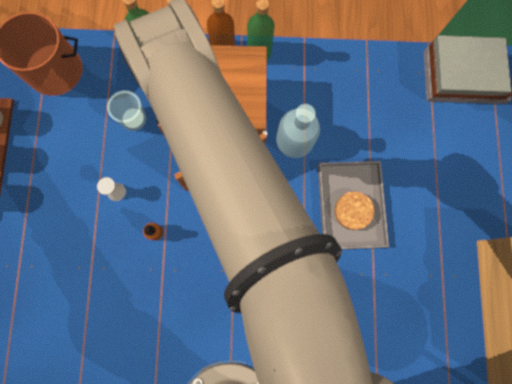

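```bash
python3 - <<'E'
from h import *
w=np.load("wrist7.npy",allow_pickle=True).item()
im=cv2.imread("pics/wrist7.png");im=cv2.resize(im,None,fx=1.5,fy=1.5)
def P(X):
    r,c=proj(w,X);return (int(c*1.5),int(r*1.5))
for z,col in [(.168,(0,255,0)),(.125,(255,255,0))]:
    pts=[P([.605+a,.075+b,z]) for a,b in [(-.011,-.0145),(.011,-.0145),(.011,.0145),(-.011,.0145)]]
    cv2.polylines(im,[np.array(pts)],True,col,1)
H=np.array([.648,-.063])
for th in [.5]:
    c,s=np.cos(th),np.sin(th); ey=np.array([-s,c]); out=np.array([-c,-s])
    for o in (.005,.023):
        a=H+.223*ey+o*out;b=H+o*out
        cv2.line(im,P([*a,.168]),P([*b,.168]),(0,0,255),1)
cv2.line(im,P([.644,.172,.172]),P([.65,-.067,.172]),(255,0,255),1)
cv2.imwrite("pics/w7o.png",im)
E
```

```text
(no output)
```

View pics/w7o.png

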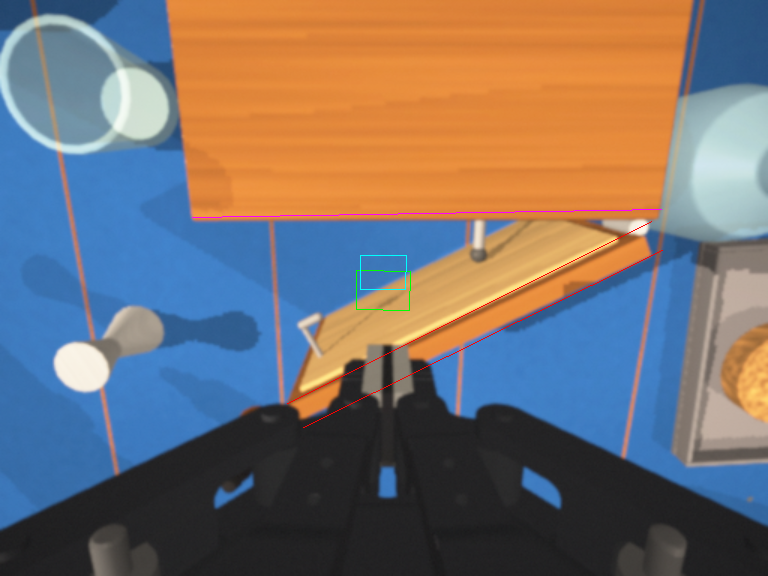

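move_arm(steps="0.0005 0 0.035 0 0 0; 0.0005 0 0.035 0 0 0; 0.0005 0 0.035 0 0 0; 0.0005 0 0.031 0 0 0; 0 0 0 0 0 0; 0 0 0 0 0 0")

```text
t: 12.6
tcp_pos: [0.6059, 0.0736, 0.1418]
ee_rot: [0.006, 1.0, 0.004, -0.005]
force: [0.0, 0.0, 0.4]
gripper_width: 0.0001
```

```bash
python3 st.py [.590,.065,.139]; python3 look.py wrist8
```

```text
12.6 [0.6059 0.0736 0.1418] [ 0.24   0.571 -0.636  1.764  0.413  0.956 -2.131]
[[ 1.     0.009 -0.01 ]
 [ 0.009 -1.    -0.011]
 [-0.01   0.011 -1.   ]]
[.590,.065,.139] [-0.016   0.0084  0.003 ] 0.018304873681718344
12.6 [0.60591467 0.07360481 0.14178368] [ 0.24   0.571 -0.636  1.764  0.413  0.956 -2.131] [0.04809903 0.04655699 0.38858237] 8.774794794260997e-05
[[ 1.     0.009 -0.01 ]
 [ 0.009 -1.    -0.011]
 [-0.01   0.011 -1.   ]]
press_spot []
front_panel []
disc [220.1 134.5]
corner [226.9  16.7]
hinge [184.6 644. ]
```

View pics/wrist8.png

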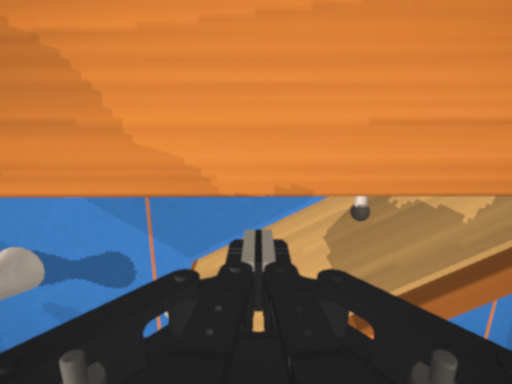

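move_arm(steps="-0.005 0.003 0 0 0 0; -0.005 0.003 0 0 0 0; -0.005 0.003 0 0 0 0; -0.005 0.003 0 0 0 0; -0.005 0.003 0 0 0 0; -0.005 0.003 0 0 0 0; -0.005 0.003 0 0 0 0; -0.005 0.003 0 0 0 0")

```text
t: 13.55
tcp_pos: [0.566, 0.0486, 0.1418]
ee_rot: [0.006, 1.0, 0.004, -0.005]
force: [1.6, 0.8, -0.3]
gripper_width: -0.0
```

```bash
python3 look.py wrist9
```

```text
13.55 [0.56602456 0.04860382 0.14183253] [ 0.301  0.511 -0.652  1.866  0.396  0.909 -2.104] [ 1.64995742  0.77187712 -0.31578175] -3.252066621536231e-05
[[ 1.     0.008 -0.01 ]
 [ 0.008 -1.    -0.011]
 [-0.01   0.011 -1.   ]]
press_spot [([197.5, 391.1], 0.64)]
front_panel []
disc [129.1  63.7]
corner [111.1 -87.6]
hinge [ 61.5 610.6]
```

View pics/wrist9.png

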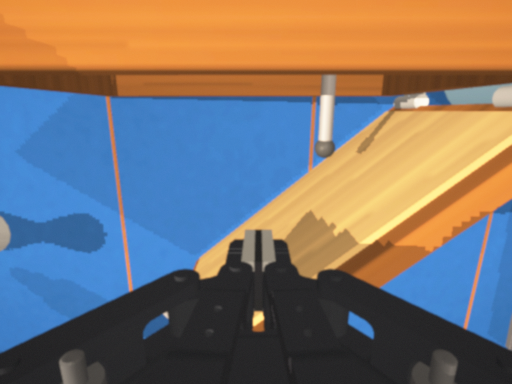

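Contact at about 1.8 N and the door is swinging; I continue along the arc.

move_arm(steps="-0.004 0.0035 0 0 0 0; -0.004 0.0035 0 0 0 0; -0.004 0.004 0 0 0 0; -0.004 0.004 0 0 0 0; -0.004 0.004 0 0 0 0; -0.004 0.004 0 0 0 0; -0.0035 0.0045 0 0 0 0; -0.0035 0.0045 0 0 0 0")

```text
t: 14.5
tcp_pos: [0.5352, 0.0163, 0.1425]
ee_rot: [0.006, 1.0, 0.004, -0.005]
force: [1.9, 1.0, -0.7]
gripper_width: -0.0003
```

move_arm(steps="-0.003 0.005 0 0 0 0; -0.003 0.005 0 0 0 0; -0.0025 0.005 0 0 0 0; -0.0025 0.005 0 0 0 0; -0.002 0.005 0 0 0 0; -0.002 0.005 0 0 0 0; 0 0 0 0 0 0")

```text
t: 15.2
tcp_pos: [0.52, -0.0148, 0.1427]
ee_rot: [0.006, 1.0, 0.003, -0.006]
force: [0.6, -0.2, -0.2]
gripper_width: 0.0
```

```bash
python3 look.py wrist10
```

```text
15.2 [ 0.52003627 -0.01475458  0.14270032] [ 0.437  0.439 -0.663  1.975  0.366  0.861 -1.99 ] [ 0.61080599 -0.16175359 -0.24716918] 3.523645344417856e-05
[[ 1.     0.007 -0.012]
 [ 0.007 -1.    -0.012]
 [-0.012  0.012 -1.   ]]
press_spot [([126.6, 344.7], 0.88), ([68.7, 326.1], 0.56)]
front_panel []
disc [   1.4 -128.7]
corner [ -60.4 -365.2]
hinge [-121.7  435. ]
```

View pics/wrist10.png

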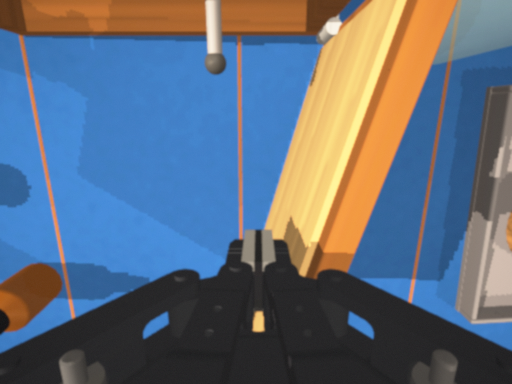

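move_arm(steps="-0.0015 0.005 0 0 0 0; -0.0015 0.005 0 0 0 0; -0.001 0.005 0 0 0 0; -0.001 0.005 0 0 0 0; -0.001 0.005 0 0 0 0; -0.0005 0.005 0 0 0 0; 0 0 0 0 0 0; 0 0 0 0 0 0")

```text
t: 16.15
tcp_pos: [0.5141, -0.044, 0.1432]
ee_rot: [0.006, 1.0, 0.004, -0.006]
force: [-0.3, 0.7, -0.3]
gripper_width: 0.0
```

```bash
python3 look.py wrist11
```

```text
16.15 [ 0.51414253 -0.04400519  0.14319499] [ 0.493  0.43  -0.659  1.985  0.359  0.855 -1.929] [-0.31436968  0.68405409 -0.33861203] 1.2502137939727222e-05
[[ 1.     0.008 -0.011]
 [ 0.008 -1.    -0.012]
 [-0.011  0.012 -1.   ]]
press_spot [([126.0, 316.2], 0.58)]
front_panel [([125.5, 318.5], 0.53), ([47.7, 370.5], 0.49)]
disc [ -17.6 -213.2]
corner [ -86.8 -481.4]
hinge [-149.2  330.3]
```

View pics/wrist11.png

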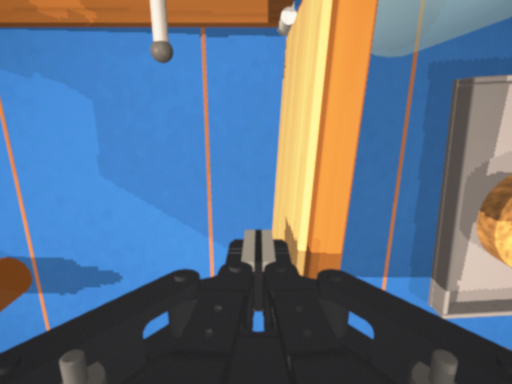

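```bash
python3 - <<'E'
from h import *
w=np.load("wrist11.npy",allow_pickle=True).item()
for a,b in [((0,379),(278,342)),((0,334),(268,308))]:
    A=atz(w,*a,.168);B=atz(w,*b,.168);d=B-A;print(A,B,np.arctan2(-d[0],d[1]))
E
```

```text
[ 0.61277291 -0.08036652  0.168     ] [ 0.51793969 -0.07707741  0.168     ] 1.5361271191762889
[ 0.61261593 -0.06670895  0.168     ] [ 0.52225539 -0.06362406  0.168     ] 1.536669786921553
```

move_arm(steps="0 0.003 0 0 0 0; 0 0.003 0 0 0 0; 0 0.001 0 0 0 0; 0 0 0 0 0 0; 0 0 0 0 0 0")

```text
t: 16.8
tcp_pos: [0.5146, -0.0507, 0.1434]
ee_rot: [0.006, 1.0, 0.004, -0.005]
force: [0.7, 0.5, 0.2]
gripper_width: 0.0002
```

move_arm(steps="0.001 -0.005 0 0 0 0; 0.001 -0.010 0 0 0 0; 0 -0.015 0 0 0 0; 0 0 -0.04 0 0 0; 0 0 -0.05 0 0 0; 0 0 -0.05 0 0 0; 0 0 0 0 0 0")

```text
t: 17.5
tcp_pos: [0.5216, -0.0166, 0.29]
ee_rot: [0.006, 1.0, 0.005, 0.001]
force: [0.0, -0.0, 0.5]
gripper_width: -0.0
```

```bash
python3 look.py wrist12; python3 - <<'E'
from h import *
for c in ["top","scene"]:
    im=get_image(c);cv2.imwrite(f"pics/{c}12.png",im[:,:,::-1])
E
```

```text
17.5 [ 0.52156288 -0.01660739  0.29001509] [ 0.533  0.258 -0.738  1.828  0.204  1.129 -1.838] [ 0.03708783 -0.03701768  0.51056192] -3.453491192271115e-05
[[ 1.     0.01   0.002]
 [ 0.01  -1.    -0.012]
 [ 0.002  0.012 -1.   ]]
press_spot [([154.8, 309.7], 0.94)]
front_panel []
disc [65.9 85. ]
corner [50.2 23.1]
hinge [ 29.5 318.3]
```

View pics/wrist12.png

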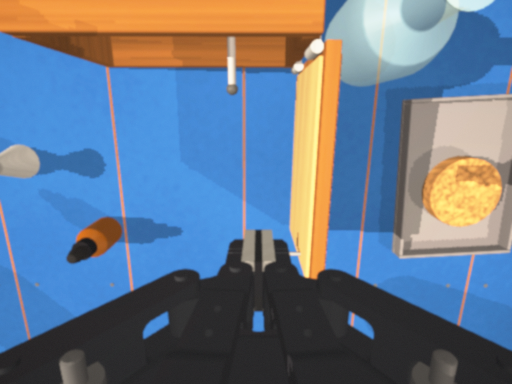

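View pics/top12.png

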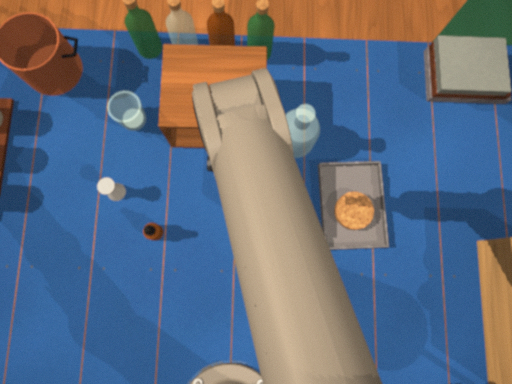

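View pics/scene12.png

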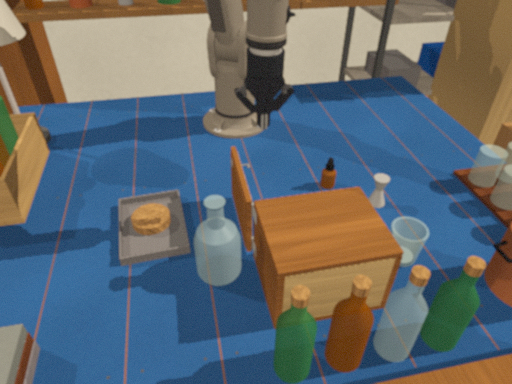

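move_arm(steps="-0.01 -0.03 -0.01 0 0 0; -0.01 -0.04 -0.01 0 0 0; -0.01 -0.04 -0.01 0 0 0; -0.01 -0.04 0 0 0 0; 0 -0.04 0 0 0 0; 0 0 0 0 0 0; 0 0 0 0 0 0")

```text
t: 18.45
tcp_pos: [0.4757, 0.1717, 0.31]
ee_rot: [0.006, 1.0, 0.006, -0.006]
force: [0.1, -0.4, 0.3]
gripper_width: 0.0002
```

```bash
python3 - <<'E'
from h import *
w=np.load("wrist12.npy",allow_pickle=True).item()
for a,b in [((42,341),(277,324)),((42,325),(240,308.5))]:
    A=atz(w,*a,.168);B=atz(w,*b,.168);d=B-A;print(A,B,np.arctan2(-d[0],d[1]))
E
python3 look.py wrist13; python3 - <<'E'
from h import *
im=get_image("top");cv2.imwrite(f"pics/top13.png",im[:,:,::-1])
E
```

```text
[ 0.63962768 -0.08085604  0.168     ] [ 0.43988511 -0.08123212  0.168     ] 1.572679176697435
[ 0.63947755 -0.06865502  0.168     ] [ 0.47704183 -0.06475567  0.168     ] 1.5467954163250572
18.45 [0.47567674 0.17166867 0.31001041] [ 0.261  0.241 -0.851  1.818  0.198  1.187 -2.214] [ 0.12451027 -0.35667549  0.29445693] 0.00018358450912107753
[[ 1.     0.011 -0.013]
 [ 0.011 -1.    -0.012]
 [-0.013  0.012 -1.   ]]
press_spot [([129.2, 474.1], 0.63)]
front_panel [([131.6, 473.7], 0.37)]
disc [ 12.1 306.2]
corner [ -8.9 272. ]
hinge [-29.  559.4]
```

View pics/top13.png

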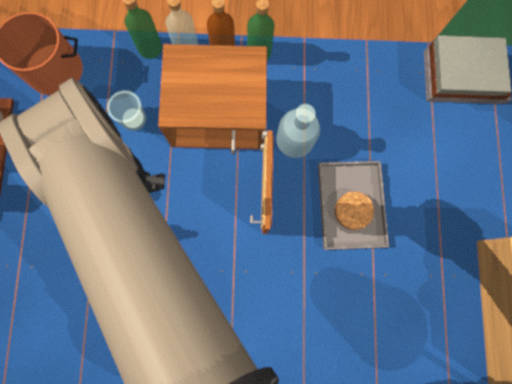

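View pics/wrist13.png

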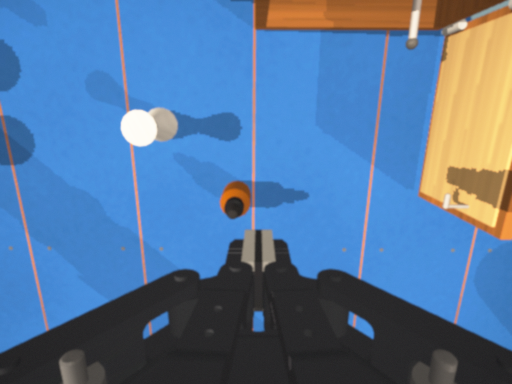

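```bash
python3 - <<'E'
from h import *
print(robot.close_job()); s=robot.state();print(s['t'],s['force'])
E
```

```text
the job is handed in; nothing more can be done
None
the job is handed in; nothing more can be done
```

The cabinet door is open and standing about square to the front, and the job was handed in at about 18.6 s of the 51 s allowed.

- **Press:** I pressed the steel disc with the closed fingertips, tool tilted. The door gave about 4 mm and stopped at 7.9 N, within the 5 to 9 N range.
- **Spring open:** On backing off, the latch let the door spring ajar to about 0.5 rad. I found that angle from the wrist and top pictures.
- **Push wide:** I came down from above into the gap behind the door, a little in from the free edge to avoid the latch hook. From there I pushed the inner face round slowly. The push showed about 2 N in the readings taken, and nothing was gripped.

**Last checks**
- The door's two top edges measured 1.55 and 1.57 rad in world axes. The cabinet itself is turned about 0.02 rad, so the door is at roughly 1.53 to 1.55 rad.
- The last top picture, taken about a second after the hand left, shows the door still standing open. The hand is clear, about 0.24 m to the left of the door and 0.14 m above it, with force readings near zero.
- The decanter, tumbler, tray and coasters look unmoved in the last top picture. The jigger and dropper are standing in the last wrist picture.

**What disagreed:** Triangulating the disc gave a height of 133 mm, against the stated 142 mm. I used the stated height, and the press worked there. The networks' press-spot results pointed to the middle of the door, so I took the disc's position from the pictures. My first tilt of the hand went the wrong way, in free air, and I corrected it before going near the door.

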